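# Seat a camera head on a rover's pan mount and press it home

### The job

Fit the camera head to the rover: set it over the spigot of the pan mount, turn it until it drops down over both pegs, and let go of it. Then stand the seating cup over its dome and press squarely down with the cup, not with the bare gripper, until the catches snap and the head sits fully home. Finish with the cup standing upright on the bench again, and leave the other things on the bench as they lie.

Things in the scene. Friction and masses are not known exactly. Their poses are not given: they have to be found in the camera images.
- head_center (a point): Camera head, loose, upright on the bench, 0.32-0.5 kg, white plastic, black dome, 101 mm high. Point on its axis, half-way up, 50.5 mm above the underside. Base 84 x 84 mm, 42 mm high; square neck 56 x 56 mm from 42 to 80 mm, flat sides parallel to the base's: grip there. x axis points forward, out of the base's side with black window and two lenses (vent slots at the back); z up.
- head_foot (a point): Centre of the head's underside; axes as head_center. In the underside: a 31.5 mm bore on the axis, a 13.5 mm hole 30 mm forward (+x) and a 9.5 mm hole 30 mm backward (-x), all 39 mm deep. A black foot rim 92 x 92 mm, 4 mm thick, runs round the lower edge.
- head_shoulder (a point): Centre of the flat shoulder on top of the neck (56 x 56 mm), 80 mm above the underside; the dome, radius 21 mm, stands on it. The cup's rim bears on this shoulder all round the dome.
- cup_center (a point): Seating cup, loose, mouth down on the bench, about 0.18 kg, grey plastic, 69 mm high. Point on its axis, half-way up, 34.5 mm above the rim of its mouth. Outside 58 mm across up to 36 mm; the mouth is 48 mm across and 29 mm deep and goes over the dome. z along its axis, up.
- cup_knob (a point): Centre of the round grip knob on top of the cup, 54.5 mm above the cup's rim: 32 mm across, from 40 to 69 mm above the rim, with a 24 mm stem below it down to the cup's flat top at 36 mm.
- pan_seat (a point): Centre of the top face of the pan plate on the rover's deck, 117 mm above the bench. x axis to the rover's front (end with two lamps and the finned black box), z up. Fixed to the rover, which does not move; it does NOT turn with the plate. The plate, 100 x 136 mm, is locked where last parked, turned up to 0.6 rad either way from this x axis; no reading gives that angle.
- spigot_top (a point): Top centre of the plate's spigot, 37 mm above pan_seat; spigot 30 mm across, its top 6 mm tapered to 20 mm. On the plate, 30 mm forward of it a 12 mm peg, 30 mm backward an 8 mm peg, both 20 mm high, last 4 mm tapered. At a wrong angle the head rests on the peg tips, underside 20 mm above pan_seat. Turned right (within about 0.05 rad, 12 mm peg under the 13.5 mm hole) it drops over both pegs.
- catch_line (a point): Point on the spigot's axis level with the two roller catches, 9.5 mm above pan_seat. The catches stand 52 mm to either side of it on the plate (its y axis): sprung white rollers, 16 mm thick. Dropped over the pegs, the head's rim rests on the rollers, underside about 15 mm above pan_seat. A push of about 10 to 20 N then spreads them; they snap in over the rim as the underside meets the plate.
- screwdriver: Screwdriver 200 mm long lying on the bench; bystander.
- spare_wheel: Spare rubber wheel 100 mm across, 34 mm thick, lying flat; origin at the centre of its underside; bystander.
- tape_roll: Cardboard ring 92 mm across, 25 mm high, lying flat; bystander.
- battery: Battery pack 140 x 48 x 36 mm; bystander.
- solvent: White bottle 62 mm across, 165 mm tall; bystander.
- screw_tray: Divided grey tray 110 x 75 x 28 mm; bystander.
- mug: White mug 82 mm across, 95 mm tall; bystander.
Things that resemble listed ones, but are neither listed nor needed, are in the scene too. Leave any blue or yellow look-alike of the part that bears head_center alone.

How it is judged (in metres and radians):
On the way, in this order (a step that is already met when the one before it is completed fails the run):
1. the head is down over both pegs of the pan mount, resting on the catches, and let go (z of head_center in the frame of pan_seat below 0.068 m and horizontal distance between head_center and pan_seat below 0.004 m and angle between head_center's own z axis and vertical below 0.08 rad and contact force between the fingers and head below 0.3 N), for 0.2 s.
2. the cup, upright, is pressing on the head and the head is fully home (z of head_center in the frame of pan_seat below 0.0525 m and horizontal distance between head_center and pan_seat below 0.003 m and contact force between cup and head above 1 N and angle between cup_center's own z axis and vertical below 0.12 rad), for 0.1 s.
At the end, for the whole second after the job is handed in: The head is fully home on the pan plate (underside within 2 mm of the plate, within 3 mm of its axis, upright within 0.03 rad), and the cup stands upright on the bench, both at rest (z of head_center in the frame of pan_seat below 0.0525 m and horizontal distance between head_center and pan_seat below 0.003 m and angle between head_center's own z axis and vertical below 0.03 rad and height (world z) of cup_center below 0.04 m and angle between cup_center's own z axis and vertical below 0.1 rad and linear speed of each of cup, head below 0.02 m/s); the robot touches nothing.
It fails at once if the head is pushed home with the bare gripper (z of head_center in the frame of pan_seat below 0.0565 m and horizontal distance between head_center and pan_seat below 0.02 m and contact force between any of the fingers, the arm and head above 2 N).
It fails at once if the head is tipped over (angle between head_center's own z axis and vertical above 0.7 rad).
It fails at once if another thing on the bench is shifted by more than 30 mm (distance of any of screwdriver, spare_wheel, tape_roll, battery, solvent, screw_tray, mug from where it was at the start of the episode above 0.03 m).
It also fails if it takes over 72 s, if anything falls off the work surface, if the arm or the gripper's body presses on something with over 40 N, if the wrist force passes 120 N, or if a joint passes its speed limit or range.

### The arm

A 6-joint arm with a two-finger parallel gripper is mounted at the origin on the work surface. World frame = base frame: x ahead of the robot, y to its left, z up, the work surface at z = 0. Lengths are in mm, angles in rad, forces in N, time in s.
With the tool pointing down it reaches from about 350 to 975 mm from the base axis. Payload 7.1 kg.
Tool frame: the origin (TCP) lies at the very end of the fingers, on their centre line; the grasp point (between the pads) lies 19 mm behind it; z points along the fingers, y is the direction in which the jaws open and shut (so a half turn about z gives the same grasp; the last joint's range is limited). The gripper opens to 88 mm and grips with 3 to 60 N. Pads are 20 mm wide; open, the fingers measure 115 mm over their backs; the gripper's body (75 mm by 178 mm) begins 61 mm behind the grasp point.
Start: joints at [-1.363, 0.423, 1.63, -0, 1.089, -0.019], TCP at [140.557, -608.973, 222.675] pointing down, gripper open.
Joint ranges: [-3, 3], [-0.9, 2.11], [0.09, 2.58], [-1.31, 4.45], [0.11, 2.69], [-2.54, 2.54]. Speed limits (rad/s): [2.39, 2.39, 3.01, 3.14, 3.14, 3.14].

### API

Orientations are given as a rotation vector (axis times angle).
In Python, from workcell import monitor, vision, order, find_in, regions_of, place_of gives the robot as it stands. The module is installed in compiled form; this text tells all that it offers.
- The arm moves only by the tool carry_out, never from a script. Its argument "targets" is a list of rows, each a list of 3 entries, a list of its own where there are three numbers: the turn, a rotation vector about the world's x, y, z in degrees, then the shift along the world's x, y, z in mm, then the finger opening in mm, from 0 to 87.8. In form: [[[rx, ry, rz], [x, y, z], hand], ...]. A call has 1 to 10 rows; each row is the pose to reach, as a shift and turn from the pose commanded when the call began; what a row does not reach only later rows make up. A row lasts 1/12 s, in which the tool goes at most 41.7 mm and 7.16 degrees, less where a joint would pass 70% of its speed; a pose out of reach is approached as far as the arm can. A call with a gripper value outside its range is refused whole. The fingers move at their own pace and stop on an object; the grip force is fixed at half the most. Time passes only in rows, so rows that repeat a pose let the fingers close. It gives the time, the measured TCP pose, the force and the opening at its end, in the units of the state.
- monitor.get_obs(): the state, without advancing time (a new reading comes with each control period).
- vision.get_image(name): name is "scene" or "side" or "wrist"; returns the picture (420x560x3 uint8, red, green, blue); there is no depth.
- vision.camera_model(name): a dict with "K" (3x3 intrinsics, pixels), "rvec" (rotation vector, rad) and "tvec" (3), from world to camera coordinates, as OpenCV has them. Camera axes: x right, y down, z forward; pixel columns grow to the right and rows downward; lengths in mm; the calibration is good to about 2 mm. A picture is of the moment at which its call begins: read the wrist's pose just before it. camera_model takes no time and is no camera call; for the wrist camera it gives the pose at the moment of the call.
- order.close_job(): hands the job in, once; it reports no verdict.
Trained networks look in the newest picture that a camera, given by its name, has taken for a name from the list of things; names that differ only in an ending like _2 or _b are one class to them, and where a whole thing is asked for, a point or a joint stands for the part that bears it (a point fixed in the world has none). Each returns a list of dicts, best first, with "confidence" (0 to 1); they miss things now and then, are a little off and sometimes report something else, mostly with a low value. They report only what shows in the picture. A call takes as long as a camera call. They do not tell look-alikes from the thing itself.
- find_in(query, camera): "point" ([x, y, z] in mm, in the coordinates of the camera as it stood for that picture, good to about 4 mm: the middle of the surface that is visible of it).
- regions_of(query, camera): "mask" (420x560 bool, what is visible of it).
- place_of(query, camera): "point" ([x, y, z] in mm, in the coordinates of the camera as it stood for that picture, good to about 4 mm: a listed point, or the origin of a listed thing).
The state is a dict: "t": time; "qpos": joint angles; "qvel": joint speeds; "joint_torque": joint torques, N m; "ee_pos": TCP position; "orientation": TCP orientation; "ft_force": force on the tool from outside, world axes, zero at the start; "moment": the same for the moment, N m; "width": finger opening in mm.
Only numpy, scipy, OpenCV 4.12 (cv2) and the standard library are available. Lean on these libraries where they do the work, as an engineer would, in place of code of your own. Each camera call takes 0.05 s, during which the arm holds its last target.

## Working session

There is one attempt and no reset: what is moved stays moved. The work goes in short steps, Python scripts to look and compute and a tool call to move; the robot and the scene stay as the last step left them, time stands still between calls to the robot, and variables do not carry over. Pictures are saved under pics/ and viewed, and the job is handed in when it is done.

Besides the shell and the picture viewer there is one more tool, called as name([rows], argument=value, ...), one row to a line, values as JSON. carry_out: Moves the arm, as the interface text tells. Its arguments: {"type":"object","properties":{"targets":{"type":"array","items":{"type":"array"}}},"required":["targets"]}

```bash
mkdir -p pics
cat > h.py <<'E'
import numpy as np,cv2
from workcell import monitor, vision, order, find_in, regions_of, place_of
def save(n,f,crop=None,s=1):
    im=vision.get_image(n)
    c=im if crop is None else im[crop[1]:crop[3],crop[0]:crop[2]]
    if s!=1:c=cv2.resize(c,None,fx=s,fy=s,interpolation=cv2.INTER_CUBIC)
    cv2.imwrite('pics/'+f,c[:,:,::-1]); return im
def cam(n):
    m=vision.camera_model(n);R=cv2.Rodrigues(np.array(m['rvec'],float))[0];return np.array(m['K'],float),R,np.array(m['tvec'],float).ravel()
def toW(p,c): K,R,t=c;return R.T@(np.array(p)-t)
def proj(P,c): K,R,t=c;q=K@(R@np.array(P,float)+t);return q[:2]/q[2]
def onz(px,z,c):
    K,R,t=c;d=R.T@np.linalg.inv(K)@np.array([px[0],px[1],1.]);o=-R.T@t;return o+d*(z-o[2])/d[2]
def show(q,n,f=place_of):
    c=cam(n)
    for d in f(q,n): w=toW(d['point'],c);print(q,n,round(d['confidence'],2),w.round(1),proj(w,c).round(0))
E
python3 - <<'E'
from h import *
for n in ['scene','side','wrist']: save(n,n+'0.png')
for n in ['scene','side']:
    for q in ['head_center','cup_center','pan_seat','spigot_top']: show(q,n)
print(monitor.get_obs())
for n in ['scene','side','wrist']:
    c=cam(n);print(n,(-c[1].T@c[2]).round(0))
E
```

```text
head_center scene 0.75 [ 283.2 -264.2   52.6] [204. 223.]
head_center scene 0.66 [ 346.5 -654.4   50. ] [108. 306.]
head_center scene 0.64 [ 232.7 -438.7   49.9] [152. 243.]
head_center scene 0.59 [ 587.2 -366.8   50.7] [237. 299.]
head_center scene 0.58 [ 745.3 -397.4   47.2] [264. 344.]
cup_center scene 0.59 [ 429.1 -190.8   33.2] [249. 240.]
cup_center scene 0.49 [ 5.196e+02  5.310e+02 -3.000e-01] [403. 160.]
pan_seat scene 0.75 [601.8 254.2 118. ] [379. 183.]
spigot_top scene 0.82 [598.4 252.8 156.2] [380. 175.]
spigot_top scene 0.18 [ 662.4 -104.7   -1.3] [317. 274.]
head_center side 0.96 [ 584.9 -366.5   53.5] [339. 268.]
head_center side 0.87 [ 743.1 -401.3   50.6] [380. 259.]
head_center side 0.64 [ 348.9 -653.2   49. ] [323. 360.]
head_center side 0.64 [ 284.9 -264.7   50.9] [255. 278.]
head_center side 0.64 [ 668.1 -106.1    1.6] [323. 220.]
head_center side 0.51 [ 234.5 -433.4   48. ] [263. 320.]
cup_center side 0.7 [ 425.9 -196.    33.1] [281. 253.]
pan_seat side 0.87 [596.7 254.5 118.1] [269. 152.]
pan_seat side 0.34 [521.3 531.7  -2.9] [229. 139.]
spigot_top side 0.89 [595.8 251.  155.3] [269. 146.]
{'t': 0.55, 'qpos': array([-1.36301402e+00,  4.23093067e-01,  1.62990585e+00,  3.70275741e-05,
        1.08860431e+00, -1.89887190e-02]), 'qvel': array([ 0.0002801 , -0.00124231, -0.00011357,  0.00129343, -0.00166556,
       -0.00091341]), 'joint_torque': array([ 1.10410139e-03, -5.44216490e+01, -2.73880255e+01,  6.45011268e-02,
        1.73134130e-02, -1.62774506e-05]), 'ee_pos': array([ 140.55790275, -608.96893699,  222.67709073]), 'orientation': array([-3.12140921e+00, -3.55419993e-01, -4.97352487e-05]), 'ft_force': array([-0.90050138,  0.09901398,  0.01448297]), 'moment': array([ 0.02429991,  0.05702843, -0.04316519]), 'width': 87.558354536481}
scene [1198. -709. 1196.]
side [ -132. -1231.  1673.]
wrist [ 214. -593.  385.]
```

```bash
ls pics
```

```text
scene0.png
side0.png
wrist0.png
```

View pics/scene0.png

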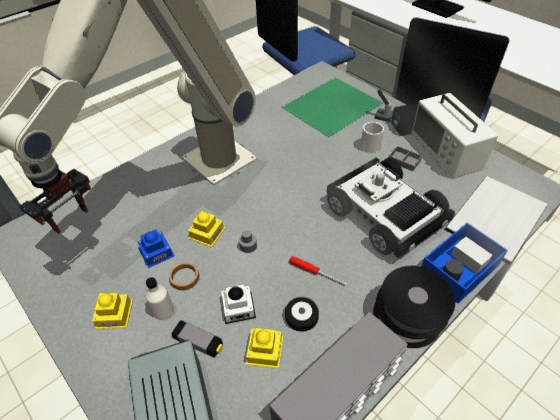

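View pics/side0.png

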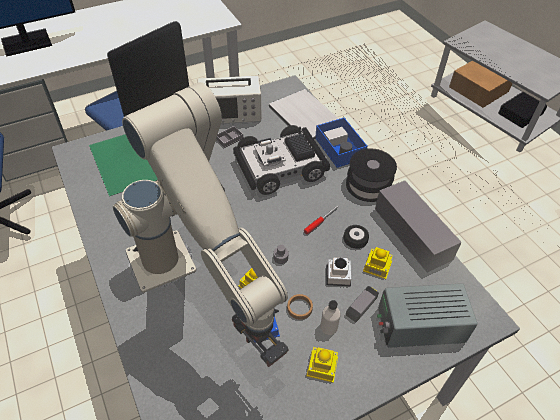

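View pics/wrist0.png

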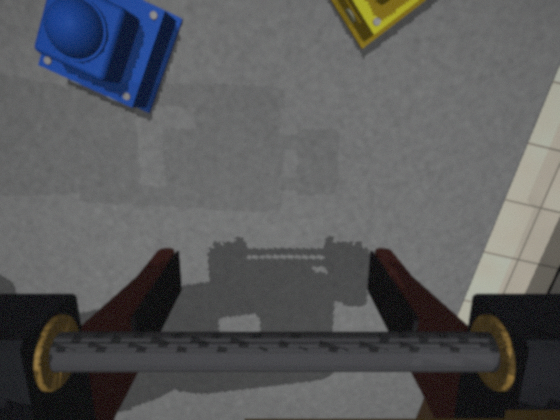

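Candidates for the head in the scene picture: blue (155,247), yellow (206,228), (112,309) and (264,345), and white with a black dome (237,300). By the description it is the white one, which I'll check in a crop.

Run:
```python
from h import *
im=cv2.imread('pics/scene0.png');a=cv2.resize(im[270:335,195:285],None,fx=6,fy=6,interpolation=2)
b=cv2.resize(im[150:240,320:450],None,fx=6,fy=6,interpolation=2)
cv2.imwrite('pics/c1.png',a);cv2.imwrite('pics/c2.png',b)
```

```text
(no output)
```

View pics/c1.png

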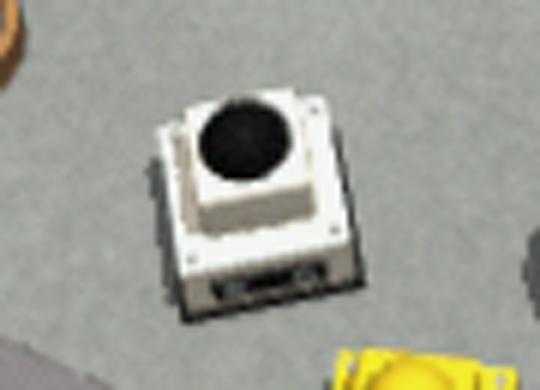

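View pics/c2.png

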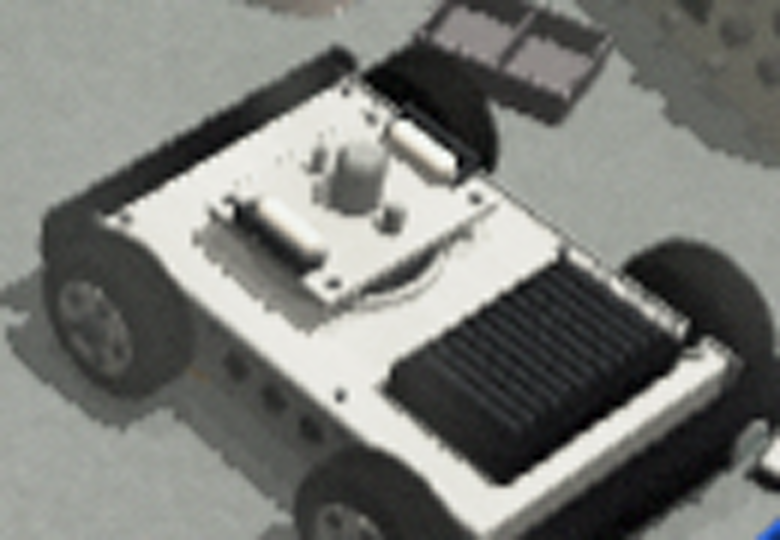

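carry_out([
  [[0, 0, 0], [37, 24, 4], 87],
  [[0, 0, 0], [74, 48, 8], 87],
  [[0, 0, 0], [111, 72, 12], 87],
  [[0, 0, 0], [148, 96, 16], 87],
  [[0, 0, 0], [185, 120, 20], 87],
  [[0, 0, 0], [222, 144, 24], 87],
  [[0, 0, 0], [259, 168, 28], 87],
  [[0, 0, 0], [296, 192, 32], 87],
  [[0, 0, 0], [333, 216, 36], 87],
  [[0, 0, 0], [363, 232, 36], 87],
])

```text
t: 1.38
ee_pos: [491.5, -383.4, 258.9]
orientation: [3.121, 0.356, 0.001]
ft_force: [0.8, -0.7, 0.3]
width: 87.2
```

The crop shows a white head with a black dome. Its lens window is on the side at the bottom of the crop, so it is the right head. In the second crop, the plate is turned relative to the rover and the larger peg lies toward the finned box. Next, a wrist view.

Run:
```python
from h import *
im=save('wrist','w1.png')
for q in ['head_center','head_shoulder','cup_center']: show(q,'wrist')
c=cam('wrist');print(-c[1].T@c[2], monitor.get_obs()['t'])
```

```text
head_center wrist 0.67 [ 598.8 -516.7    3.4] [417. 115.]
head_center wrist 0.64 [ 237.6 -435.7   50. ] [268. 404.]
head_shoulder wrist 0.93 [ 591.5 -367.4   80.3] [282.  80.]
cup_center wrist 0.58 [ 428.2 -196.4   36.1] [ 85. 200.]
[ 564.31898349 -368.13060059  420.18999005] 1.5833
```

View pics/w1.png

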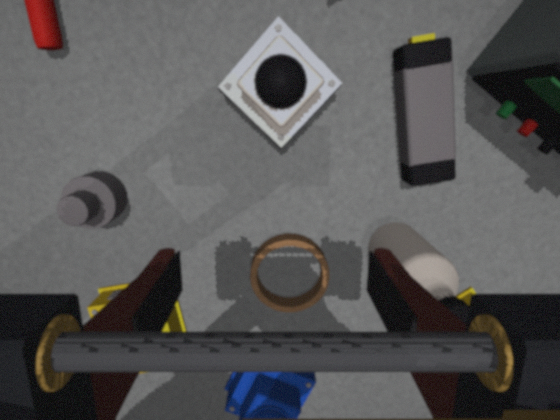

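Run:
```python
from h import *
im=cv2.imread('pics/w1.png');g=im[5:160,205:355]
cv2.imwrite('pics/c3.png',cv2.resize(g,None,fx=4,fy=4,interpolation=2))
c=cam('wrist');P=[onz(p,42,c)[:2] for p in [(279,16),(341,83),(281,149),(219,86)]]
print(np.round(P,1),np.mean(P,0));
for i in range(4):
    d=P[(i+1)%4]-P[i];print(np.degrees(np.arctan2(d[1],d[0])),np.linalg.norm(d))
s=cam('scene')
# front window centre in scene crop c1 (270,285)/6+(195,270)
f=onz((195+270/6,270+282/6),25,s);print('front',f)
# pan
k=lambda x,y:(320+x/6,150+y/6)
print('spig',onz(k(360,158),154,s)); print('bigpeg',onz(k(393,212),137,s)); print('small',onz(k(318,155),137,s))
```

```text
[[ 642.1 -355. ]
 [ 599.3 -425.8]
 [ 525.7 -384.6]
 [ 570.3 -313.2]] [ 584.34815493 -369.64582074]
-121.1748830126332 82.71165664770938
150.7755114915742 84.30219522916573
58.02614068752514 84.13449294129879
-30.17189450347663 83.09288956463358
front [ 626.59966245 -388.55093649   25.        ]
spig [602.18367935 249.97390391 154.        ]
bigpeg [633.00293635 244.92264817 137.        ]
small [574.4196648  250.23141846 137.        ]
```

View pics/c3.png

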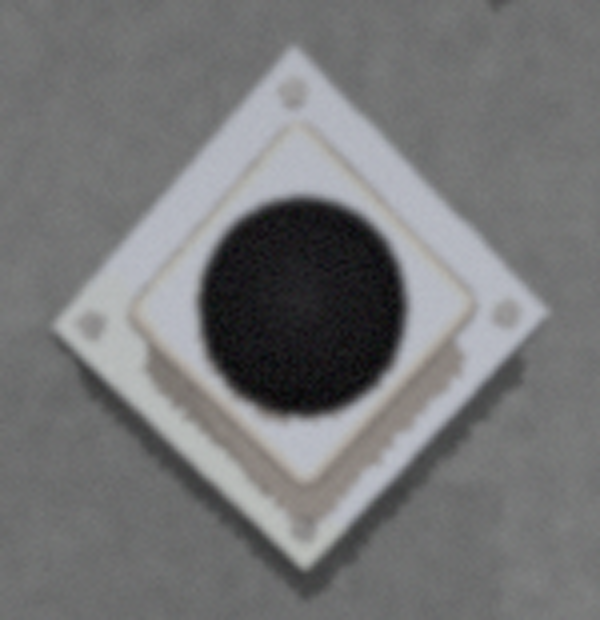

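carry_out([
  [[0, 0, 7], [14, 1, 0], 87],
  [[0, 0, 14], [28, 3, -5], 87],
  [[0, 0, 21], [42, 5, -20], 87],
  [[0, 0, 28], [56, 7, -40], 87],
  [[0, 0, 35], [70, 9, -60], 87],
  [[0, 0, 42], [82, 9, -80], 87],
  [[0, 0, 46.3], [82, 9, -98], 87],
  [[0, 0, 46.3], [82, 9, -98], 87],
  [[0, 0, 46.3], [82, 9, -98], 87],
])

```text
t: 2.33
ee_pos: [570.0, -376.5, 159.1]
orientation: [-2.731, -1.547, 0.002]
ft_force: [0.6, -0.6, 0.3]
width: 87.2
```

Run:
```python
from h import *
im=save('wrist','w2.png')
show('head_shoulder','wrist');show('head_center','wrist');show('solvent','side')
c=cam('wrist');o=monitor.get_obs();print(o['ee_pos'],o['orientation'],o['t'],np.degrees(2*np.arctan2(o['orientation'][1],o['orientation'][0])))
```

```text
head_shoulder wrist 0.9 [ 744.4 -400.6   78.8] [528. 114.]
head_shoulder wrist 0.62 [ 587.5 -372.4   76.9] [289. 201.]
head_center wrist 0.74 [ 744.5 -395.3   50.9] [497. 107.]
solvent side 0.97 [ 437.3 -537.9    3.3] [327. 327.]
[ 571.97845715 -376.92085816  161.85214039] [2.73022656e+00 1.54973960e+00 1.53305151e-03] 2.5333 59.16048827039736
```

View pics/w2.png

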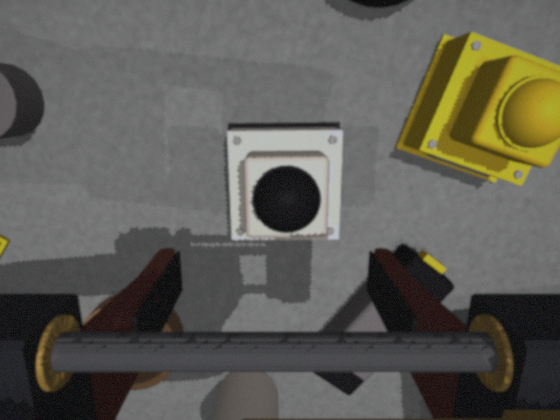

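Run:
```python
from h import *
im=cv2.imread('pics/w2.png')
cv2.imwrite('pics/c4.png',cv2.resize(im[110:260,215:355],None,fx=4,fy=4,interpolation=2))
c=cam('wrist');
def q(ps,z):
    P=[onz(p,z,c)[:2] for p in ps];print(np.round(P,1),np.mean(P,0))
    for i in range(4):
        d=P[(i+1)%4]-P[i];print(np.degrees(np.arctan2(d[1],d[0])),np.linalg.norm(d))
q([(228,129),(341,129),(341,239),(230,239)],42)
q([(245,153),(328,152),(328,236),(246,237)],80)
```

```text
[[ 574.6 -311.3]
 [ 645.7 -353.8]
 [ 605.3 -429.3]
 [ 529.7 -384. ]] [ 588.81306829 -369.61685638]
-30.872058587339087 82.81322411613522
-118.10401040159077 85.62056846680443
149.0796341240562 88.18315165179133
58.2998450643568 85.45524454007531
[[ 580.7 -330.1]
 [ 627.  -357. ]
 [ 599.5 -407.3]
 [ 550.9 -379. ]] [ 589.53043063 -368.33935281]
-30.195069453724145 53.52061093719923
-118.63980883080389 57.348367304325556
149.8203667873293 56.26157243143257
58.62159926069761 57.354630319902725
```

View pics/c4.png

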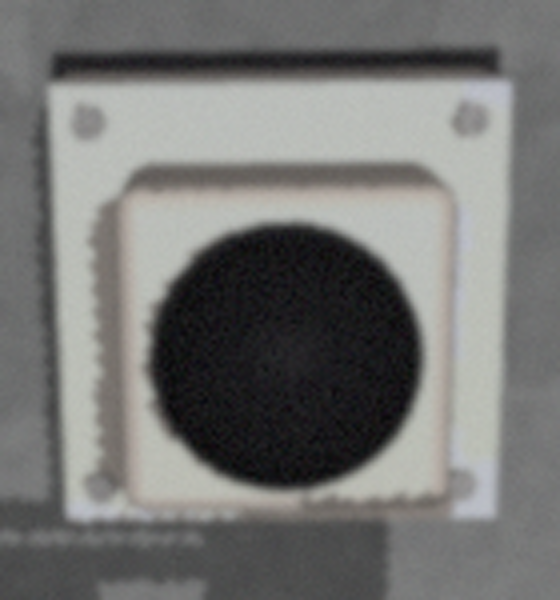

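carry_out([
  [[0, 0, 0], [8, 4, -15], 87],
  [[0, 0, 0], [16, 8, -40], 87],
  [[0, 0, 0], [16, 8, -70], 87],
  [[0, 0, 0], [16, 8, -95], 87],
  [[0, 0, 0], [16, 8, -112], 87],
  [[0, 0, 0], [16, 8, -112], 87],
  [[0, 0, 0], [16, 8, -112], 87],
])

```text
t: 3.12
ee_pos: [587.7, -367.2, 47.0]
orientation: [-2.729, -1.553, 0.001]
ft_force: [0.3, 0.3, -0.6]
width: 87.1
```

Run:
```python
from h import *
im=save('wrist','w3.png')
o=monitor.get_obs();print(o['ee_pos'],o['ft_force'],o['t'])
```

```text
[ 588.57112533 -367.91272568   48.50194101] [ 0.36975437 -0.28209936 -0.4164778 ] 3.1667
```

View pics/w3.png

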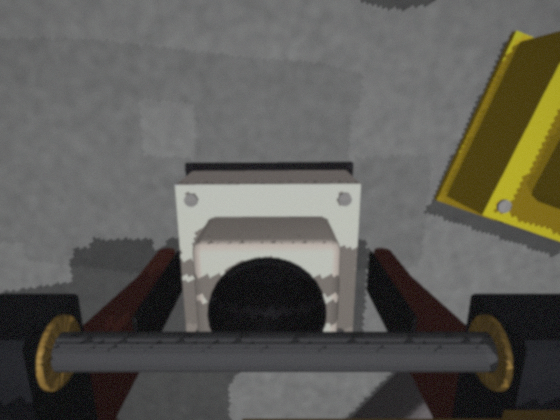

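The head sits between the open fingers, with its base top spanning cols 177–360. I'm closing.

carry_out([
  [[0, 0, 0], [0, 0, 0], 70],
  [[0, 0, 0], [0, 0, 0], 60],
  [[0, 0, 0], [0, 0, 0], 50],
  [[0, 0, 0], [0, 0, 0], 50],
  [[0, 0, 0], [0, 0, 0], 50],
  [[0, 0, 0], [0, 0, 0], 50],
  [[0, 0, 0], [0, 0, 0], 50],
  [[0, 0, 0], [0, 0, 0], 50],
])

```text
t: 3.83
ee_pos: [587.4, -367.5, 48.6]
orientation: [-2.729, -1.553, 0.001]
ft_force: [-4.4, 2.7, 5.9]
width: 55.8
```

Run:
```python
from h import *
im=save('wrist','w4.png')
o=monitor.get_obs();print(o['ee_pos'],o['ft_force'],o['width'],o['t'])
c=cam('wrist')
print(np.round([onz(p,42,c) for p in [(177,184),(360,184)]],1))
```

```text
[ 587.39129351 -367.54947442   48.62224776] [-3.14076994  1.75863831  5.98336722] 56.0072090848587 3.8833
[[ 571.3 -311.8   42. ]
 [ 643.1 -354.5   42. ]]
```

View pics/w4.png

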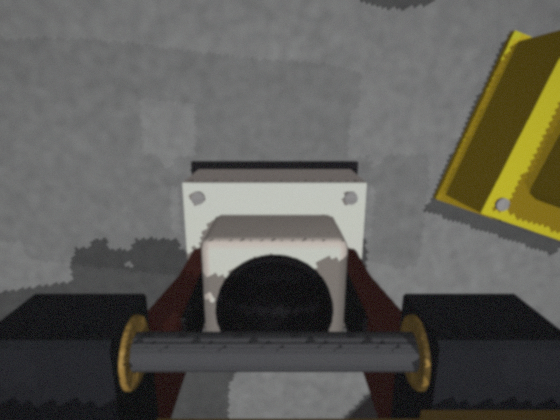

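Run:
```python
from h import *
c=cam('wrist');o=monitor.get_obs();p=o['ee_pos']
a=2*np.arctan2(o['orientation'][1],o['orientation'][0]);print(np.degrees(a))
R=cv2.Rodrigues(o['orientation'])[0]
for px,z in [((182,183),42),((367,183),42),((274.5,183),42),((274,239),80),((204,239),80),((346,239),80)]:
    w=onz(px,z,c);print(px,((R.T@(w-p))).round(1))
```

```text
-300.7089754770887
(182, 183) [ 40.1 -40.    6.7]
(367, 183) [40.1 44.4  6.6]
(274.5, 183) [40.1  2.2  6.6]
(274, 239) [ 26.7   2.  -31.4]
(204, 239) [ 26.7 -23.8 -31.3]
(346, 239) [ 26.7  28.5 -31.4]
```

carry_out([
  [[0, 0, 0], [0, 0, 20], 50],
  [[0, 0, 0], [0, 0, 60], 50],
  [[0, 0, 0], [0, 0, 100], 50],
  [[0, 0, 0], [0, 0, 140], 50],
  [[0, 0, 0], [0, 0, 180], 50],
  [[0, 0, 0], [0, 0, 200], 50],
  [[0, 0, 0], [0, 0, 215], 50],
  [[0, 0, 0], [0, 0, 215], 50],
])

```text
t: 4.55
ee_pos: [589.4, -368.9, 267.1]
orientation: [2.725, 1.551, 0.005]
ft_force: [-0.2, -0.9, -4.7]
width: 55.9
```

carry_out([
  [[0, 0, 3], [1, 20, 7], 50],
  [[0, 0, 6], [2, 60, 14], 50],
  [[0, 0, 9], [3, 100, 21], 50],
  [[0, 0, 12], [4, 140, 28], 50],
  [[0, 0, 15], [5, 180, 35], 50],
  [[0, 0, 18], [6, 220, 42], 50],
  [[0, 0, 21], [7, 260, 49], 50],
  [[0, 0, 24], [8, 300, 56], 50],
  [[0, 0, 25], [9, 340, 63], 50],
  [[0, 0, 25], [10, 380, 63], 50],
])

```text
t: 5.38
ee_pos: [597.7, 14.0, 325.6]
orientation: [-2.328, -2.109, 0.0]
ft_force: [1.0, -0.5, -3.6]
width: 55.9
```

Run:
```python
from h import *
o=monitor.get_obs();print(o['ee_pos'],o['orientation'],o['width'],o['t'])
```

```text
[597.66008275  14.01291766 325.61204528] [-2.32823171e+00 -2.10919325e+00  7.09269168e-05] 55.89813920691516 5.3833
```

carry_out([
  [[0, 0, 0], [0, 35, 0], 50],
  [[0, 0, 0], [0, 75, 0], 50],
  [[0, 0, 0], [0, 110, 0], 50],
  [[0, 0, 0], [0, 136, 0], 50],
  [[0, 0, 0], [0, 136, 0], 50],
  [[0, 0, 0], [0, 136, 0], 50],
  [[0, 0, 0], [0, 136, 0], 50],
])

```text
t: 5.97
ee_pos: [597.3, 147.6, 324.5]
orientation: [-2.328, -2.108, 0.004]
ft_force: [0.4, -0.1, -4.5]
width: 55.7
```

Run:
```python
from h import *
save('wrist','w5.png')
for q in ['pan_seat','spigot_top','catch_line']: show(q,'wrist')
o=monitor.get_obs();print(o['ee_pos'],o['orientation'],o['width'],o['t'])
c=cam('wrist');np.savez('w5.npz',K=c[0],R=c[1],t=c[2])
```

```text
[597.9522978  146.85365598 325.7540816 ] [-2.33093367e+00 -2.10608792e+00  7.81434258e-04] 55.319039122935784 6.1667
```

View pics/w5.png

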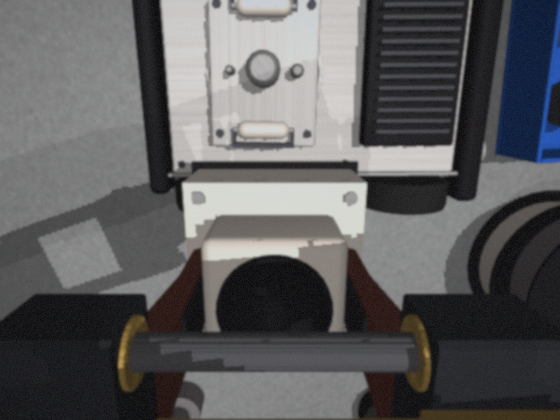

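Run:
```python
from h import *
im=cv2.imread('pics/w5.png')
cv2.imwrite('pics/c5.png',cv2.resize(im[0:160,195:335],None,fx=5,fy=5,interpolation=2)[:,:700][:600])
cv2.imwrite('pics/c6.png',cv2.resize(im[40:100,210:320],None,fx=7,fy=7,interpolation=2))
```

```text
(no output)
```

View pics/c5.png

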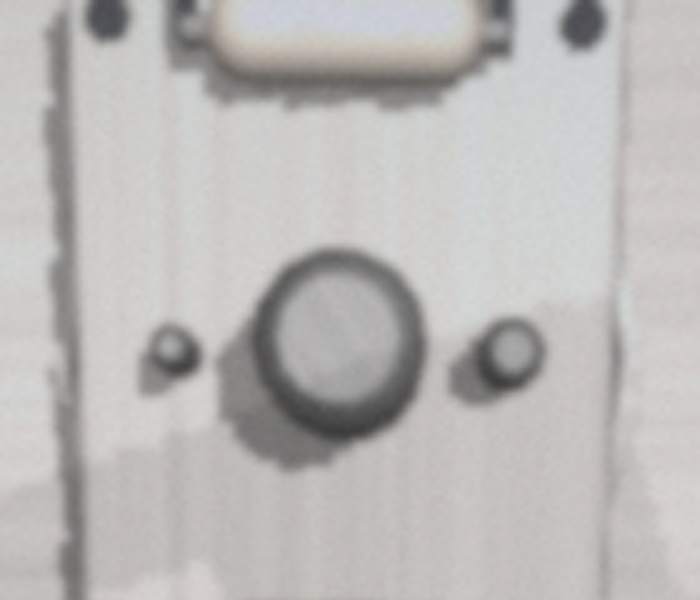

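View pics/c6.png

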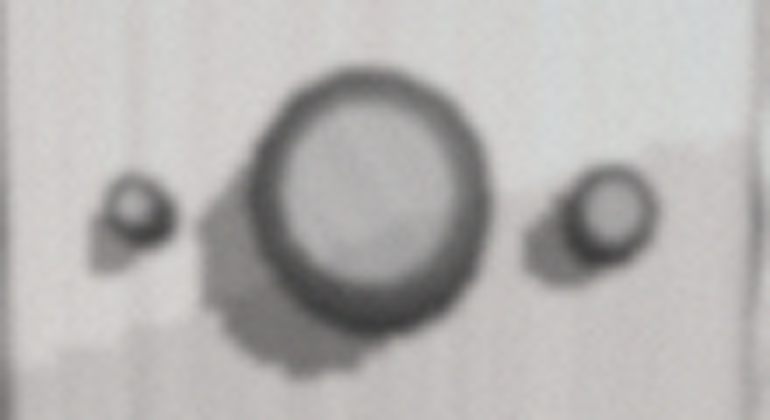

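```bash
cat > m.py <<'E'
from h import *
d=np.load('w5.npz');c=(d['K'],d['R'],d['t'])
s=onz((262.1,67.1),154,c);b=onz((297.4,70.1),137,c);a=onz((229.1,69.4),137,c)
print('spig',s.round(1),'big',b.round(1),'small',a.round(1),'mid',((a+b)/2).round(1),np.linalg.norm(b-a))
v=b-a;print('plate yaw',np.degrees(np.arctan2(v[1],v[0])))
# head edge
p=onz((185,180),318,c);q=onz((365,180),318,c);v=q-p;print('head edge yaw',np.degrees(np.arctan2(v[1],v[0])),np.linalg.norm(v))
# plate edges at z=117: left edge c5 (75,100)-(82,560); right (622,100)-(605,560)
for l in [((70,60),(85,590)),((622,60),(607,590))]:
    P=[onz((195+x/5,y/5),117,c) for x,y in l];v=P[0]-P[1];print('edge',np.degrees(np.arctan2(v[1],v[0]))-90)
o=monitor.get_obs()['orientation'];print('tool yaw-90',np.degrees(2*np.arctan2(o[1],o[0]))-90)
E
python3 m.py
python3 - <<'E'
from h import *
for n in ['scene','side']: 
    vision.get_image(n)
    show('spigot_top',n)
E
```

```text
spig [600.3 251.2 154. ] big [630.4 247.3 137. ] small [571.  253.9 137. ] mid [600.7 250.6 137. ] 59.772992097961826
plate yaw -6.377791753269856
head edge yaw -5.817597202528871 82.45658436709127
edge -6.717237090371697
edge -5.748510817026542
tool yaw-90 -365.8019560874988
spigot_top scene 0.57 [597.9 252.7 155.9] [380. 175.]
spigot_top scene 0.49 [599.2 148.7 359.5] [367. 141.]
spigot_top side 0.82 [596.7 252.8 157.3] [269. 145.]
```

carry_out([
  [[0, 0, -0.5], [0.2, 35, 0], 50],
  [[0, 0, -0.5], [0.5, 75, 0], 50],
  [[0, 0, -0.5], [0.5, 106, -10], 50],
  [[0, 0, -0.5], [0.5, 106, -50], 50],
  [[0, 0, -0.5], [0.5, 106, -85], 50],
  [[0, 0, -0.5], [0.5, 106, -108], 50],
  [[0, 0, -0.5], [0.5, 106, -112], 50],
  [[0, 0, -0.5], [0.5, 106, -112], 50],
  [[0, 0, -0.5], [0.5, 106, -112], 50],
])

```text
t: 7.12
ee_pos: [599.5, 254.3, 215.5]
orientation: [2.338, 2.097, 0.003]
ft_force: [0.5, 1.0, -3.4]
width: 56.0
```

Run:
```python
from h import *
save('scene','s6.png',(320,90,450,240),4);save('side','d6.png',(210,80,340,210),4)
o=monitor.get_obs();print(o['ee_pos'],o['orientation'],o['ft_force'],o['moment'],o['t'])
```

```text
[599.99760587 254.45915175 216.62173085] [2.33780782 2.09652399 0.00612337] [-0.38239596  0.56765451 -3.63206078] [ 0.03240854 -0.10645514 -0.02198141] 7.2167
```

View pics/s6.png

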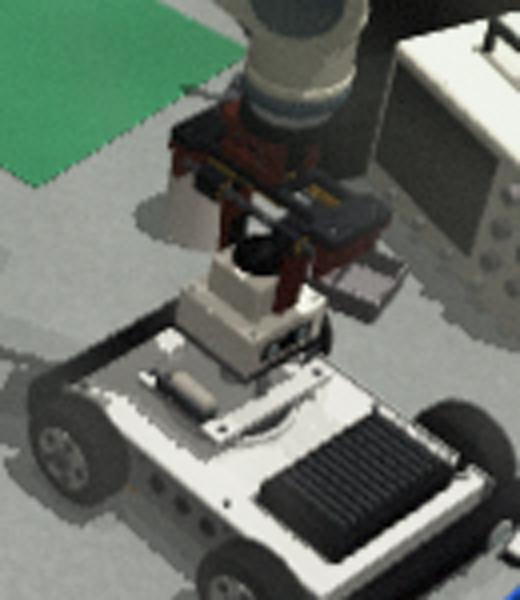

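View pics/d6.png

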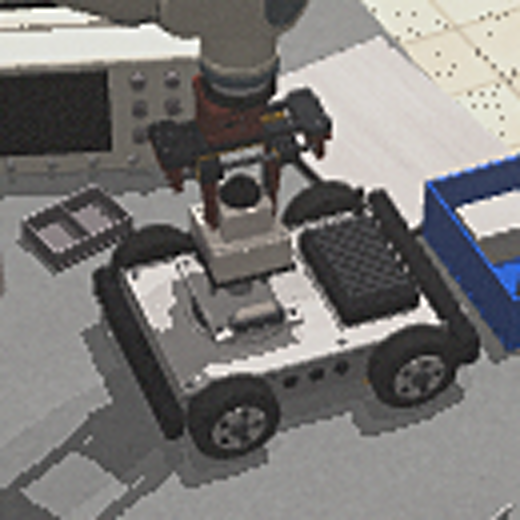

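carry_out([
  [[0, 0, 0], [-1.3, -1.6, 0], 50],
  [[0, 0, 0], [-1.3, -1.6, -4], 50],
  [[0, 0, 0], [-1.3, -1.6, -8], 50],
  [[0, 0, 0], [-1.3, -1.6, -12], 50],
  [[0, 0, 0], [-1.3, -1.6, -15], 50],
  [[0, 0, 0], [-1.3, -1.6, -18], 50],
  [[0, 0, 0], [-1.3, -1.6, -18], 50],
  [[0, 0, 0], [-1.3, -1.6, -18], 50],
])

```text
t: 7.88
ee_pos: [597.3, 253.1, 195.8]
orientation: [-2.338, -2.098, -0.001]
ft_force: [0.9, 3.9, -6.1]
width: 55.7
```

```bash
cat > st.py <<'E'
from h import *
o=monitor.get_obs();r=cv2.Rodrigues(o['orientation'])[0]
print(o['ee_pos'].round(2),'yaw',np.degrees(np.arctan2(r[1,0],r[0,0])).round(2),'zaxis',r[:,2].round(4),'F',o['ft_force'].round(2),'M',o['moment'].round(3),'w',round(o['width'],2),o['t'])
E
python3 st.py
```

```text
[597.31 253.11 195.78] yaw 83.79 zaxis [ 3.e-04  9.e-04 -1.e+00] F [ 0.9   3.91 -6.12] M [ 0.766 -0.39  -0.008] w 55.7 7.8833
```

carry_out([
  [[0, 0, 0], [0, 0, 0], 50],
  [[0, 0, 0], [0, 0, 0], 50],
])

```text
t: 8.05
ee_pos: [597.2, 253.0, 196.0]
orientation: [-2.338, -2.098, -0.001]
ft_force: [1.2, 3.8, -6.5]
width: 55.6
```

```bash
python3 st.py
```

```text
[597.23 253.01 196.02] yaw 83.8 zaxis [ 3.e-04  7.e-04 -1.e+00] F [ 1.18  3.75 -6.52] M [ 0.856 -0.371 -0.008] w 55.63 8.05
```

carry_out([
  [[0, 0, 0], [0.3, 1, 0], 50],
  [[0, 0, 0], [0.3, 1, 0], 50],
  [[0, 0, 0], [0.3, 1, 0], 50],
])

```text
t: 8.3
ee_pos: [597.3, 253.3, 196.1]
orientation: [2.338, 2.098, -0.001]
ft_force: [0.2, 2.0, -4.4]
width: 56.0
```

```bash
python3 st.py
```

```text
[597.31 253.31 196.13] yaw 83.8 zaxis [-3.e-04 -5.e-04 -1.e+00] F [ 0.16  1.97 -4.39] M [ 0.308 -0.217  0.033] w 56.03 8.3
```

carry_out([
  [[0, 0, 0], [0, 0.9, 0], 50],
  [[0, 0, 0], [0, 0.9, -2], 50],
  [[0, 0, 0], [0, 0.9, -4], 50],
  [[0, 0, 0], [0, 0.9, -4], 50],
])

```text
t: 8.63
ee_pos: [597.0, 254.0, 191.5]
orientation: [-2.338, -2.098, 0.002]
ft_force: [-0.1, -0.9, -3.8]
width: 55.6
```

```bash
python3 st.py
```

```text
[597.02 254.03 191.5 ] yaw 83.79 zaxis [-1.e-03 -7.e-04 -1.e+00] F [-0.14 -0.91 -3.82] M [ 0.021 -0.063 -0.072] w 55.59 8.6333
```

carry_out([
  [[0, 0, 0], [0, -0.2, -2], 50],
  [[0, 0, 0], [0, -0.2, -4], 50],
  [[0, 0, 0], [0, -0.2, -6], 50],
  [[0, 0, 0], [0, -0.2, -7], 50],
  [[0, 0, 0], [0, -0.2, -7], 50],
])

```text
t: 9.05
ee_pos: [597.2, 254.1, 184.7]
orientation: [-2.338, -2.098, 0.001]
ft_force: [-0.4, 0.5, -4.3]
width: 56.3
```

```bash
python3 st.py
```

```text
[597.2  254.13 184.65] yaw 83.8 zaxis [-6.e-04 -3.e-04 -1.e+00] F [-0.42  0.54 -4.32] M [-0.077 -0.04   0.013] w 56.31 9.05
```

carry_out([
  [[0, 0, 0], [0, 0, -1], 50],
  [[0, 0, 0], [0, 0, -2], 50],
  [[0, 0, 0], [0, 0, -3], 50],
  [[0, 0, 0], [0, 0, -3.5], 50],
  [[0, 0, 0], [0, 0, -3.5], 50],
])

```text
t: 9.47
ee_pos: [597.4, 254.2, 181.5]
orientation: [-2.338, -2.098, 0.0]
ft_force: [0.2, 0.0, -3.3]
width: 56.0
```

```bash
python3 st.py
```

```text
[597.35 254.2  181.46] yaw 83.79 zaxis [-2.e-04 -1.e-04 -1.e+00] F [ 0.21  0.   -3.28] M [-0.059 -0.076 -0.024] w 55.99 9.4667
```

carry_out([
  [[0, 0, 0], [0, 0, 0], 60],
  [[0, 0, 0], [0, 0, 0], 66],
  [[0, 0, 0], [0, 0, 0], 72],
  [[0, 0, 0], [0, 0, 0], 78],
  [[0, 0, 0], [0, 0, 0], 78],
  [[0, 0, 0], [0, 0, 0], 78],
])

```text
t: 9.97
ee_pos: [597.5, 254.3, 181.8]
orientation: [2.338, 2.098, 0.001]
ft_force: [0.6, 0.4, -0.0]
width: 78.4
```

```bash
python3 st.py
python3 - <<'E'
from h import *
save('wrist','w7.png')
show('head_shoulder','wrist')
save('side','d7.png',(210,80,340,210),4)
E
```

```text
[597.55 254.26 181.8 ] yaw 83.79 zaxis [ 3.e-04  2.e-04 -1.e+00] F [ 0.63  0.39 -0.02] M [ 0.017 -0.083  0.035] w 78.39 9.9667
head_shoulder wrist 0.69 [600.4 250.5 211.5] [278. 308.]
```

View pics/w7.png

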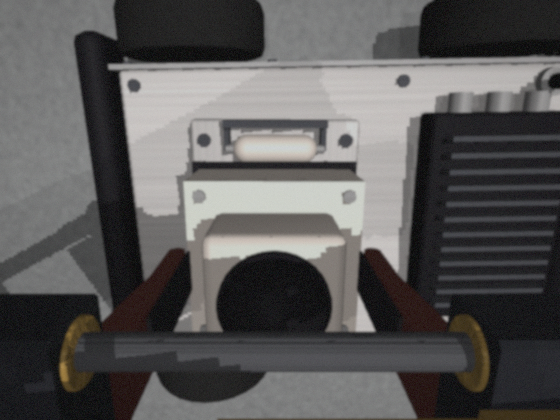

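View pics/d7.png

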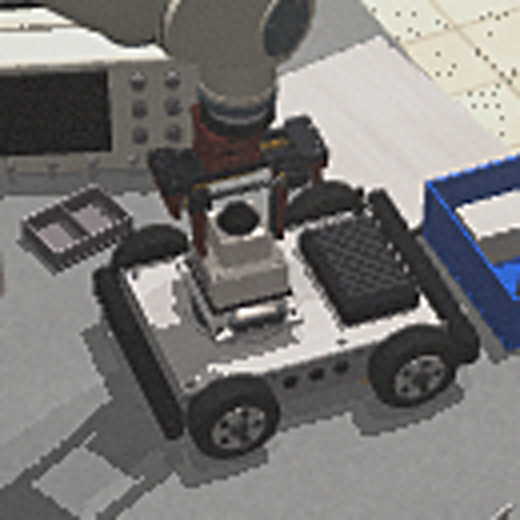

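carry_out([
  [[0, 0, 0], [0, 0, 10], 87],
  [[0, 0, 0], [0, 0, 30], 87],
  [[0, 0, 0], [0, 0, 65], 87],
  [[0, 0, 0], [0, 0, 100], 87],
  [[0, 0, 0], [0, 0, 100], 87],
  [[0, 0, 0], [0, 0, 100], 87],
])

```text
t: 10.62
ee_pos: [598.8, 254.8, 285.1]
orientation: [2.337, 2.097, 0.008]
ft_force: [-0.0, -0.1, -0.5]
width: 86.9
```

```bash
python3 st.py
python3 - <<'E'
from h import *
save('wrist','w8.png')
show('head_shoulder','wrist');show('head_foot','wrist')
vision.get_image('side');show('head_shoulder','side')
vision.get_image('scene');show('head_shoulder','scene')
c=cam('wrist');np.savez('w8.npz',K=c[0],R=c[1],t=c[2])
E
```

```text
[598.77 254.78 285.08] yaw 83.79 zaxis [ 0.0053  0.0021 -1.    ] F [-0.02 -0.07 -0.47] M [-0.087 -0.141 -0.016] w 86.9 10.6167
head_shoulder wrist 0.67 [598.7 248.6 208.9] [274. 230.]
head_shoulder side 0.94 [602.2 253.6 214.5] [270. 135.]
head_shoulder side 0.93 [ 232.7 -433.    81.6] [262. 316.]
head_shoulder side 0.91 [ 739.9 -391.6   79.6] [379. 253.]
head_shoulder side 0.8 [ 283.5 -262.7   82.8] [254. 273.]
head_shoulder side 0.73 [ 345.4 -653.2   79.4] [323. 356.]
head_shoulder scene 0.94 [ 735.8 -396.3   78.4] [261. 336.]
head_shoulder scene 0.87 [601.9 255.3 212. ] [383. 163.]
head_shoulder scene 0.79 [ 283.9 -267.5   81.8] [202. 218.]
head_shoulder scene 0.73 [ 352.7 -654.1   81.2] [106. 302.]
head_shoulder scene 0.69 [ 741.7 -244.5   -3. ] [303. 317.]
head_shoulder scene 0.64 [ 231.2 -434.6   82.1] [150. 236.]
```

View pics/w8.png

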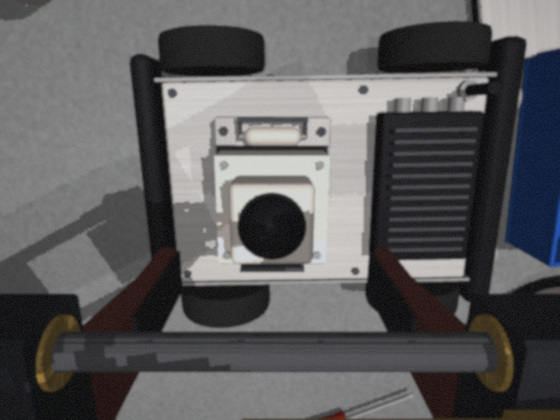

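carry_out([
  [[0, 0, 0], [-8, -25, 2], 87],
  [[0, 0, 0], [-19, -64, 2], 87],
  [[0, 0, 0], [-31, -103, 2], 87],
  [[0, 0, 0], [-43, -142, 2], 87],
  [[0, 0, 0], [-55, -181, 2], 87],
  [[0, 0, 0], [-67, -220, 2], 87],
  [[0, 0, 0], [-79, -259, 2], 87],
  [[0, 0, 0], [-91, -298, 2], 87],
  [[0, 0, 0], [-103, -337, 2], 87],
  [[0, 0, 0], [-115, -376, 2], 87],
])

```text
t: 11.8
ee_pos: [481.3, -123.4, 283.3]
orientation: [-2.338, -2.098, 0.001]
ft_force: [1.9, -0.1, 0.0]
width: 87.1
```

carry_out([
  [[0, 0, 0], [-12, -39, -8], 87],
  [[0, 0, 0], [-24, -78, -25], 87],
  [[0, 0, 0], [-36, -117, -40], 87],
  [[0, 0, 0], [-48, -145, -60], 87],
  [[0, 0, 0], [-54, -150, -70], 87],
  [[0, 0, 0], [-54, -150, -70], 87],
  [[0, 0, 0], [-54, -150, -70], 87],
])

```text
t: 12.38
ee_pos: [427.9, -271.4, 213.0]
orientation: [-2.338, -2.095, 0.0]
ft_force: [0.1, -0.1, -0.1]
width: 86.9
```

```bash
python3 st.py
python3 - <<'E'
from h import *
save('wrist','w9.png')
show('cup_knob','wrist');show('cup_center','wrist')
c=cam('wrist');np.savez('w9.npz',K=c[0],R=c[1],t=c[2])
E
```

```text
[ 427.86 -271.39  212.97] yaw 83.71 zaxis [-0.0016  0.0016 -1.    ] F [ 0.13 -0.11 -0.12] M [-0.029 -0.119  0.03 ] w 86.89 12.3833
cup_center wrist 0.89 [ 431.3 -197.4   36. ] [265. 105.]
```

View pics/w9.png

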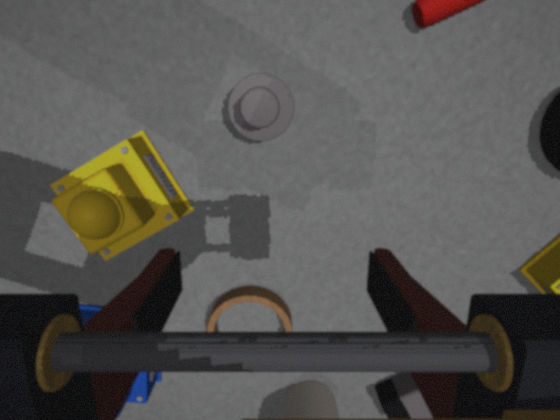

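Run:
```python
from h import *
d=np.load('w9.npz');c=(d['K'],d['R'],d['t'])
im=cv2.imread('pics/w9.png');cv2.imwrite('pics/c9.png',cv2.resize(im[60:150,210:310],None,fx=6,fy=6,interpolation=2))
print(onz((259.5,105.5),69,c),onz((258.5,106),36,c))
```

```text
[ 427.96699883 -197.07236144   69.        ] [ 425.86973402 -197.2603633    36.        ]
```

View pics/c9.png

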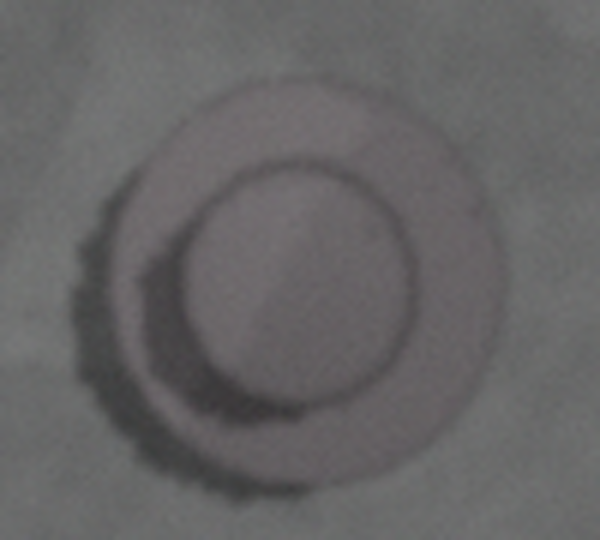

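carry_out([
  [[0, 0, 0], [-1, 35, -20], 87],
  [[0, 0, 0], [-1, 70, -50], 87],
  [[0, 0, 0], [-1, 75, -85], 87],
  [[0, 0, 0], [-1, 75, -120], 87],
  [[0, 0, 0], [-1, 75, -150], 87],
  [[0, 0, 0], [-1, 75, -167], 87],
  [[0, 0, 0], [-1, 75, -173], 87],
  [[0, 0, 0], [-1, 75, -173], 87],
  [[0, 0, 0], [-1, 75, -173], 70],
])

```text
t: 13.28
ee_pos: [428.5, -196.6, 41.5]
orientation: [2.336, 2.098, 0.001]
ft_force: [0.1, 0.8, 0.0]
width: 83.0
```

```bash
python3 st.py
python3 - <<'E'
from h import *
save('wrist','w10.png')
E
```

```text
[ 428.5  -196.6    41.49] yaw 83.86 zaxis [ 1.3e-03 -6.0e-04 -1.0e+00] F [0.12 0.82 0.01] M [-0.054 -0.047 -0.003] w 82.99 13.2833
```

View pics/w10.png

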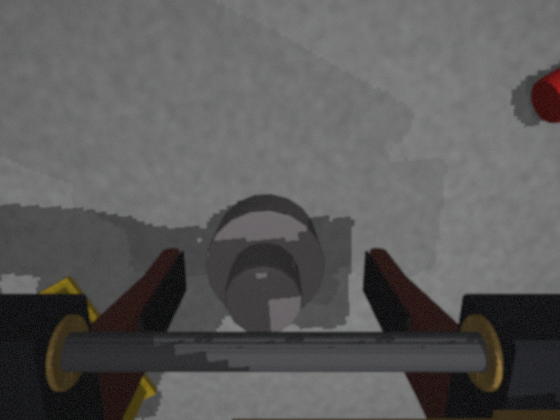

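Run:
```python
from h import *
im=cv2.imread('pics/w10.png');cv2.imwrite('pics/c10.png',cv2.resize(im[180:340,190:350],None,fx=4,fy=4,interpolation=2)[:600])
c=cam('wrist');o=monitor.get_obs();R=cv2.Rodrigues(o['orientation'])[0]
for px,z in [((265,196),36),((265,210),36),((263,244),69),((208,255),36),((324,255),36),((226,290),69),((302,290),69)]:
    print(px,z,(R.T@(onz(px,z,c)-o['ee_pos'])).round(1))
```

```text
(265, 196) 36 [33.3 -2.3  5.9]
(265, 210) 36 [26.7 -2.4  5.9]
(263, 244) 69 [ 22.3  -2.4 -27.1]
(208, 255) 36 [  4.3 -29.9   5.8]
(324, 255) 36 [ 4.3 25.7  6. ]
(226, 290) 69 [  3.  -17.2 -27.1]
(302, 290) 69 [  2.9  12.9 -27.1]
```

View pics/c10.png

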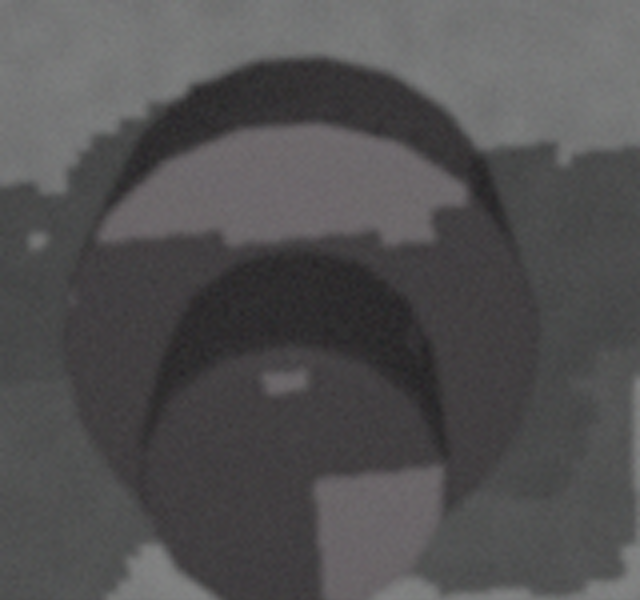

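carry_out([
  [[0, 0, 0], [-4, -2, -1], 70],
  [[0, 0, 0], [-4, -2, -2], 60],
  [[0, 0, 0], [-4, -2, -2], 50],
  [[0, 0, 0], [-4, -2, -2], 40],
  [[0, 0, 0], [-4, -2, -2], 28],
  [[0, 0, 0], [-4, -2, -2], 28],
  [[0, 0, 0], [-4, -2, -2], 28],
  [[0, 0, 0], [-4, -2, -2], 28],
  [[0, 0, 0], [-4, -2, -2], 28],
  [[0, 0, 0], [-4, -2, -2], 28],
])

```text
t: 14.17
ee_pos: [423.5, -198.8, 38.6]
orientation: [2.338, 2.098, 0.0]
ft_force: [-0.1, -0.1, 1.8]
width: 31.6
```

```bash
python3 st.py
python3 - <<'E'
from h import *
save('wrist','w11.png')
c=cam('wrist');np.savez('w11.npz',K=c[0],R=c[1],t=c[2])
im=cv2.imread('pics/w11.png');cv2.imwrite('pics/c11.png',cv2.resize(im[180:340,190:350],None,fx=4,fy=4,interpolation=2)[:600])
E
```

```text
[ 423.51 -198.8    38.62] yaw 83.8 zaxis [ 1.e-04 -1.e-04 -1.e+00] F [-0.14 -0.09  1.82] M [-0.078 -0.077 -0.032] w 31.58 14.1667
```

View pics/w11.png

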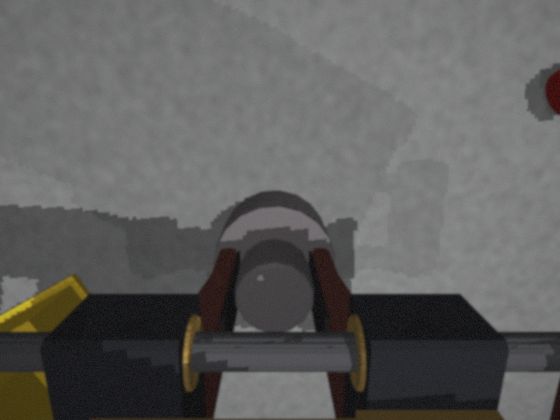

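View pics/c11.png

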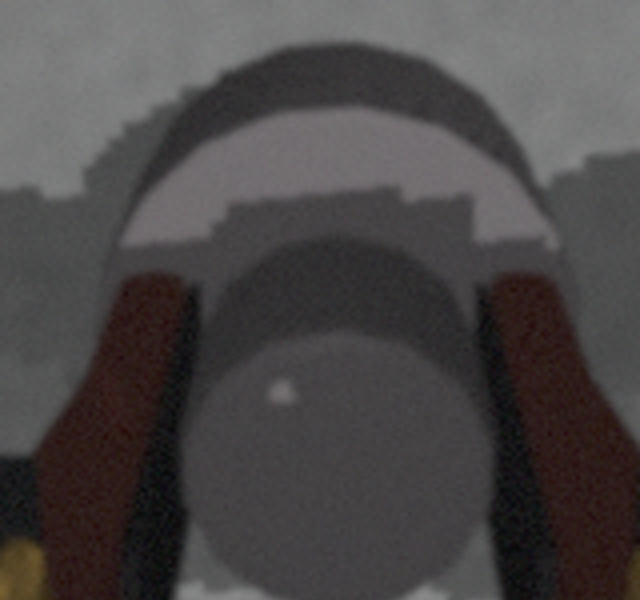

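Run:
```python
from h import *
d=np.load('w11.npz');c=(d['K'],d['R'],d['t']);o=monitor.get_obs();R=cv2.Rodrigues(o['orientation'])[0]
for px,z in [((276,206.7),36),((275,263),69),((275,297),69),((275,331),69)]:
    print(px,z,(R.T@(onz(px,z,c)-o['ee_pos'])).round(1))
# head in w8, TCP (598.77,254.78)
d=np.load('w8.npz');c=(d['K'],d['R'],d['t'])
im=cv2.imread('pics/w8.png');cv2.imwrite('pics/c8.png',cv2.resize(im[140:290,200:345],None,fx=4,fy=4,interpolation=2))
```

```text
(276, 206.7) 36 [29.1  2.7  2.6]
(275, 263) 69 [ 15.9   2.2 -30.4]
(275, 297) 69 [  1.6   2.2 -30.4]
(275, 331) 69 [-13.4   2.2 -30.4]
```

View pics/c8.png

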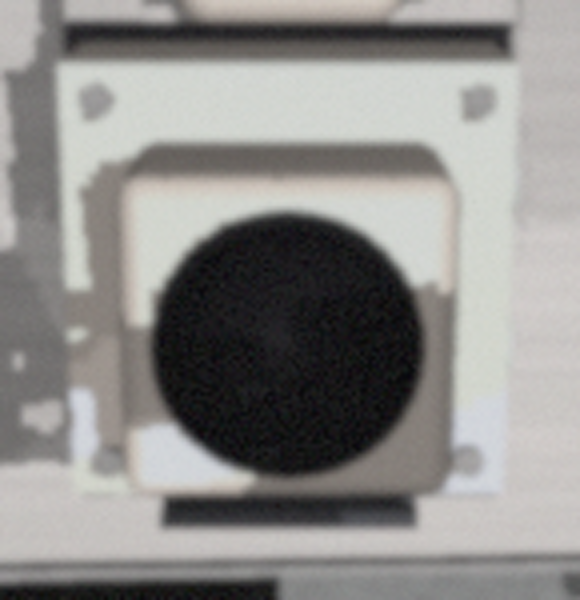

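carry_out([
  [[0, 0, 0], [0, 0, 15], 28],
  [[0, 0, 0], [0, 0, 45], 28],
  [[0, 0, 0], [0, 0, 85], 28],
  [[0, 0, 0], [0, 0, 125], 28],
  [[0, 0, 0], [0, 0, 165], 28],
  [[0, 0, 0], [0, 0, 205], 28],
  [[0, 0, 0], [0, 0, 245], 28],
  [[0, 0, 0], [0, 0, 265], 28],
  [[0, 0, 0], [0, 0, 265], 28],
])

```text
t: 14.97
ee_pos: [425.5, -199.8, 308.3]
orientation: [2.332, 2.093, 0.005]
ft_force: [0.2, -0.5, -1.6]
width: 32.0
```

```bash
python3 - <<'E'
from h import *
d=np.load('w8.npz');c=(d['K'],d['R'],d['t'])
P=[onz(p,212,c) for p in [(231.7,184),(313.5,184),(313,262.5),(233,262.5)]]
print(np.mean(P,0),[np.linalg.norm(P[i]-P[i-1]).round(1) for i in range(4)])
E
python3 st.py
```

```text
[597.72813512 253.69792847 212.        ] [np.float64(52.9), np.float64(51.0), np.float64(52.8), np.float64(52.9)]
[ 425.48 -199.79  308.34] yaw 83.79 zaxis [ 0.0078 -0.0039 -1.    ] F [ 0.19 -0.53 -1.61] M [-0.059 -0.125  0.021] w 32.01 14.9667
```

carry_out([
  [[0, 0, 0], [8, 22, 5], 28],
  [[0, 0, 0], [20, 60, 10], 28],
  [[0, 0, 0], [34, 98, 15], 28],
  [[0, 0, 0], [48, 136, 20], 28],
  [[0, 0, 0], [62, 174, 25], 28],
  [[0, 0, 0], [76, 212, 25], 28],
  [[0, 0, 0], [90, 250, 25], 28],
  [[0, 0, 0], [104, 288, 25], 28],
  [[0, 0, 0], [118, 326, 25], 28],
  [[0, 0, 0], [132, 360, 25], 28],
])

```text
t: 15.8
ee_pos: [554.7, 163.5, 326.0]
orientation: [-2.336, -2.098, 0.005]
ft_force: [0.5, -1.1, -1.3]
width: 31.6
```

carry_out([
  [[0, 0, 0], [15, 32, 0], 28],
  [[0, 0, 0], [30, 64, 0], 28],
  [[0, 0, 0], [42, 89, 0], 28],
  [[0, 0, 0], [42, 89, -15], 28],
  [[0, 0, 0], [42, 89, -32], 28],
  [[0, 0, 0], [42, 89, -38], 28],
  [[0, 0, 0], [42, 89, -38], 28],
  [[0, 0, 0], [42, 89, -38], 28],
])

```text
t: 16.47
ee_pos: [596.9, 249.8, 289.4]
orientation: [-2.338, -2.097, 0.004]
ft_force: [0.9, -0.4, -1.0]
width: 31.6
```

```bash
python3 st.py
python3 - <<'E'
from h import *
save('wrist','w12.png');save('scene','s12.png',(320,90,450,240),4);save('side','d12.png',(210,80,340,210),4)
c=cam('wrist');np.savez('w12.npz',K=c[0],R=c[1],t=c[2])
E
python3 st.py
```

```text
[596.85 249.8  289.35] yaw 83.78 zaxis [-2.3e-03 -9.0e-04 -1.0e+00] F [ 0.91 -0.44 -1.01] M [ 0.047 -0.115  0.011] w 31.57 16.4667
[597.85 250.06 291.51] yaw 83.76 zaxis [ 1.3e-03  6.0e-04 -1.0e+00] F [ 0.89 -0.39 -1.05] M [-0.054 -0.06  -0.01 ] w 32.01 16.6167
```

View pics/w12.png

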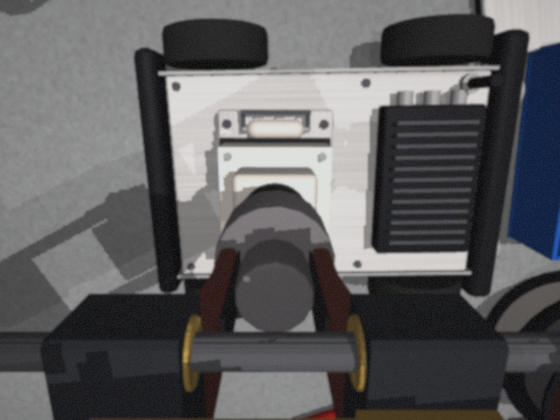

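View pics/s12.png

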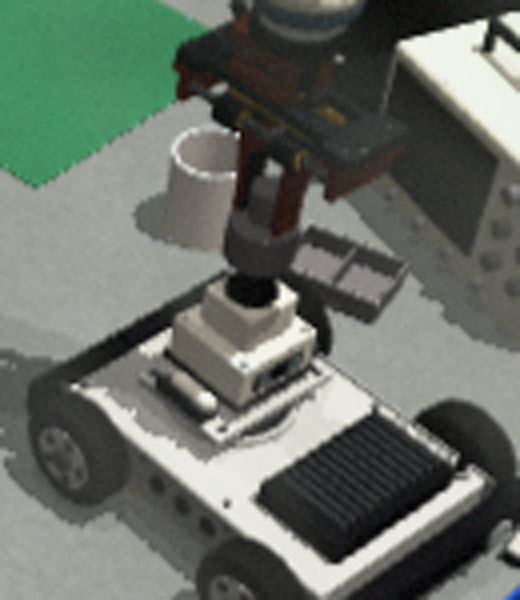

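View pics/d12.png

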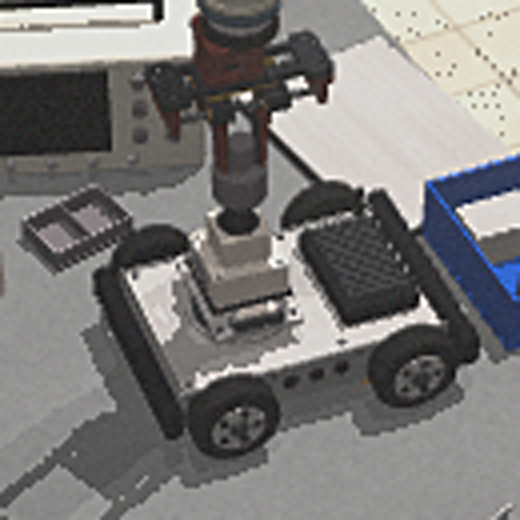

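Run:
```python
from h import *
d=np.load('w12.npz');c=(d['K'],d['R'],d['t']);o=monitor.get_obs();R=cv2.Rodrigues(o['orientation'])[0]
im=cv2.imread('pics/w12.png');cv2.imwrite('pics/c12.png',cv2.resize(im[130:280,205:345],None,fx=4,fy=4,interpolation=2))
for px,z in [((235,185),212),((317.5,185),212),((276,174),212),((219.5,147),174),((332.5,147),174)]:
    print(px,z,(R.T@(onz(px,z,c)-o['ee_pos'])).round(1))
```

```text
(235, 185) 212 [ 23.3 -23.7  79.5]
(317.5, 185) 212 [23.3 30.2 79.6]
(276, 174) 212 [30.6  3.1 79.5]
(219.5, 147) 174 [ 44.  -38.3 117.5]
(332.5, 147) 174 [ 43.9  44.8 117.6]
```

View pics/c12.png

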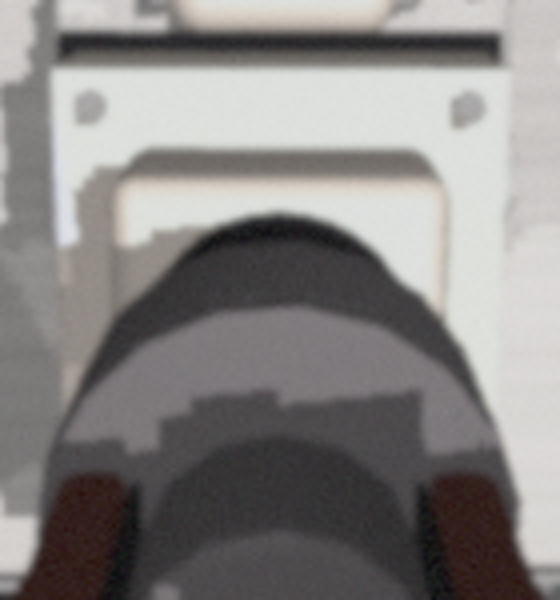

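carry_out([
  [[0, 0, 0], [0.4, 2.3, 0], 28],
  [[0, 0, 0], [0.4, 2.3, -6], 28],
  [[0, 0, 0], [0.4, 2.3, -14], 28],
  [[0, 0, 0], [0.4, 2.3, -22], 28],
  [[0, 0, 0], [0.4, 2.3, -29], 28],
  [[0, 0, 0], [0.4, 2.3, -33], 28],
  [[0, 0, 0], [0.4, 2.3, -33], 28],
  [[0, 0, 0], [0.4, 2.3, -33], 28],
])

```text
t: 17.28
ee_pos: [597.7, 252.5, 257.1]
orientation: [-2.338, -2.098, 0.001]
ft_force: [0.4, -0.5, -1.1]
width: 31.5
```

```bash
python3 st.py
```

```text
[597.68 252.47 257.09] yaw 83.8 zaxis [-8.e-04 -3.e-04 -1.e+00] F [ 0.45 -0.54 -1.05] M [-0.034 -0.101 -0.008] w 31.53 17.2833
```

Rim is about 6 mm above the shoulder with no side force, so I'm going on down.

carry_out([
  [[0, 0, 0], [0, 0, -3], 28],
  [[0, 0, 0], [0, 0, -5], 28],
  [[0, 0, 0], [0, 0, -7], 28],
  [[0, 0, 0], [0, 0, -8], 28],
  [[0, 0, 0], [0, 0, -8], 28],
])

```text
t: 17.7
ee_pos: [598.0, 252.6, 250.0]
orientation: [2.338, 2.098, 0.001]
ft_force: [-0.5, -0.1, 0.3]
width: 31.9
```

```bash
python3 st.py
```

```text
[598.03 252.62 249.98] yaw 83.8 zaxis [ 6.e-04  2.e-04 -1.e+00] F [-0.55 -0.1   0.33] M [-0.084  0.036  0.008] w 31.88 17.7
```

carry_out([
  [[0, 0, 0], [0, 0, -1], 28],
  [[0, 0, 0], [0, 0, -2], 28],
  [[0, 0, 0], [0, 0, -3], 28],
  [[0, 0, 0], [0, 0, -4], 28],
])

```text
t: 18.03
ee_pos: [598.7, 253.2, 248.5]
orientation: [2.338, 2.097, 0.005]
ft_force: [-3.4, 0.2, 15.6]
width: 31.5
```

```bash
python3 st.py
```

```text
[598.74 253.16 248.52] yaw 83.8 zaxis [ 0.003   0.0016 -1.    ] F [-3.41  0.23 15.59] M [-0.314  0.95   0.014] w 31.53 18.0333
```

carry_out([
  [[0, 0, 0], [-0.3, 0, -1], 28],
  [[0, 0, 0], [-0.3, 0, -2], 28],
  [[0, 0, 0], [-0.3, 0, -3], 28],
  [[0, 0, 0], [-0.3, 0, -3], 28],
])

```text
t: 18.37
ee_pos: [598.4, 252.7, 244.1]
orientation: [2.337, 2.097, 0.004]
ft_force: [1.0, -1.4, 3.5]
width: 31.6
```

```bash
python3 st.py
```

```text
[598.4  252.67 244.1 ] yaw 83.8 zaxis [ 2.8e-03  6.0e-04 -1.0e+00] F [ 1.05 -1.41  3.48] M [-0.276 -0.224 -0.072] w 31.57 18.3667
```

Moving down, from 248.5 to 244.1. I'm continuing.

carry_out([
  [[0, 0, 0], [0, 0, -2], 28],
  [[0, 0, 0], [0, 0, -4], 28],
  [[0, 0, 0], [0, 0, -6], 28],
  [[0, 0, 0], [0, 0, -8], 28],
  [[0, 0, 0], [0, 0, -8], 28],
])

```text
t: 18.78
ee_pos: [597.0, 252.4, 235.5]
orientation: [-2.338, -2.098, 0.002]
ft_force: [-4.4, -2.3, 11.0]
width: 31.6
```

```bash
python3 st.py
```

```text
[596.99 252.4  235.46] yaw 83.8 zaxis [-1.1e-03 -2.0e-04 -1.0e+00] F [-4.45 -2.32 11.04] M [-0.334  0.918  0.083] w 31.57 18.7833
```

carry_out([
  [[0, 0, 0], [0, 0, -1.5], 28],
  [[0, 0, 0], [0, 0, -3], 28],
  [[0, 0, 0], [0, 0, -4], 28],
  [[0, 0, 0], [0, 0, -4], 28],
  [[0, 0, 0], [0, 0, -4], 28],
])

```text
t: 19.2
ee_pos: [597.3, 252.6, 235.3]
orientation: [2.338, 2.098, 0.002]
ft_force: [-11.9, -5.6, 33.5]
width: 31.5
```

```bash
python3 st.py
python3 - <<'E'
from h import *
save('scene','s13.png',(320,90,450,240),4);save('side','d13.png',(210,80,340,210),4)
E
```

```text
[597.29 252.59 235.34] yaw 83.8 zaxis [ 1.1e-03  7.0e-04 -1.0e+00] F [-11.93  -5.55  33.5 ] M [-0.884  2.329 -0.003] w 31.49 19.2
```

View pics/s13.png

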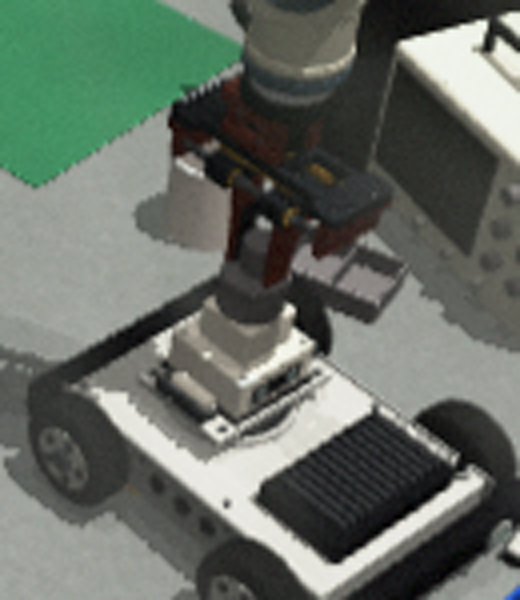

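View pics/d13.png

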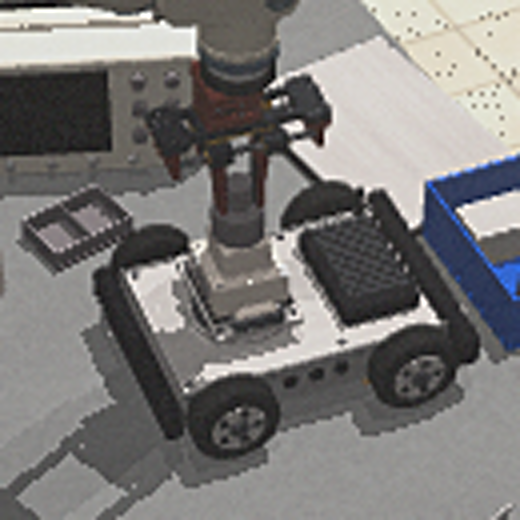

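Rigid stop at TCP 235.3 with 33 N, and both views show the head down between the rollers. I'm lifting the cup off.

carry_out([
  [[0, 0, 0], [0, 0, 4], 28],
  [[0, 0, 0], [0, 0, 10], 28],
  [[0, 0, 0], [0, 0, 20], 28],
  [[0, 0, 0], [0, 0, 35], 28],
  [[0, 0, 0], [0, 0, 60], 28],
  [[0, 0, 0], [0, 0, 90], 28],
  [[0, 0, 0], [0, 0, 95], 28],
])

```text
t: 19.88
ee_pos: [599.5, 253.4, 330.5]
orientation: [2.337, 2.096, 0.01]
ft_force: [1.0, -0.1, -1.6]
width: 31.4
```

```bash
python3 st.py
python3 - <<'E'
from h import *
save('wrist','w14.png');save('side','d14.png',(210,80,340,210),4)
show('head_shoulder','side')
save('scene','s14.png',(320,90,450,240),4);show('head_shoulder','scene')
E
```

```text
[599.5 253.4 330.5] yaw 83.8 zaxis [ 0.0062  0.0026 -1.    ] F [ 1.   -0.06 -1.65] M [-0.002 -0.165  0.023] w 31.43 19.8833
head_shoulder side 0.98 [ 231.9 -433.8   84. ] [262. 316.]
head_shoulder side 0.97 [ 348.6 -651.    84.5] [324. 355.]
head_shoulder side 0.88 [ 738.4 -397.    78.7] [379. 255.]
head_shoulder side 0.86 [598.7 257.  197.7] [269. 137.]
head_shoulder side 0.69 [ 281.5 -259.8   82.1] [254. 272.]
head_shoulder scene 0.96 [ 231.7 -438.7   82. ] [149. 237.]
head_shoulder scene 0.94 [ 349.  -648.9   83.2] [107. 299.]
head_shoulder scene 0.89 [600.3 258.3 196.3] [383. 166.]
head_shoulder scene 0.67 [ 737.9 -397.2   81. ] [261. 336.]
```

View pics/s14.png

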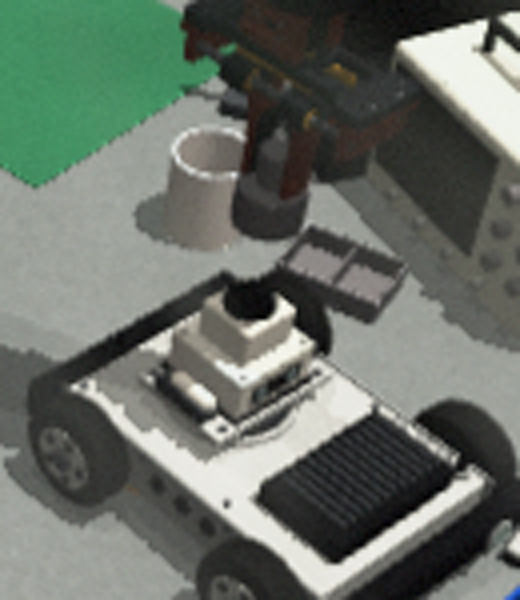

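View pics/w14.png

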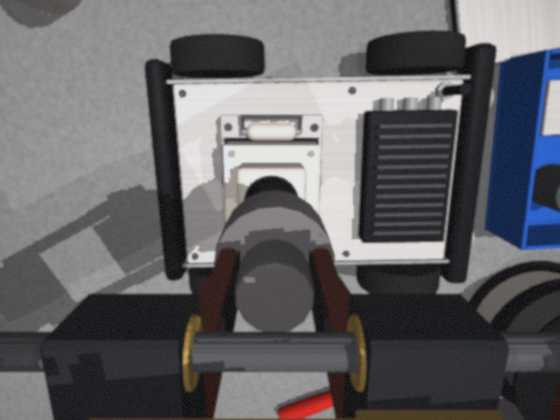

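The head's shoulder now reads about 197 mm, which means home. I'm taking the cup back to its free spot.

carry_out([
  [[0, 0, 0], [-8, -22, 0], 28],
  [[0, 0, 0], [-21, -58, 0], 28],
  [[0, 0, 0], [-35, -96, 0], 28],
  [[0, 0, 0], [-49, -134, 0], 28],
  [[0, 0, 0], [-63, -172, 0], 28],
  [[0, 0, 0], [-77, -210, 0], 28],
  [[0, 0, 0], [-91, -248, 0], 28],
  [[0, 0, 0], [-105, -286, 0], 28],
  [[0, 0, 0], [-119, -324, -10], 28],
  [[0, 0, 0], [-133, -360, -30], 28],
])

```text
t: 20.97
ee_pos: [464.6, -107.9, 296.6]
orientation: [2.337, 2.097, 0.001]
ft_force: [0.7, -0.7, -1.7]
width: 31.2
```

carry_out([
  [[0, 0, 0], [-13, -33, -20], 28],
  [[0, 0, 0], [-26, -63, -45], 28],
  [[0, 0, 0], [-38, -83, -80], 28],
  [[0, 0, 0], [-40, -86, -120], 28],
  [[0, 0, 0], [-40, -86, -155], 28],
  [[0, 0, 0], [-40, -86, -190], 28],
  [[0, 0, 0], [-40, -86, -220], 28],
  [[0, 0, 0], [-40, -86, -238], 28],
  [[0, 0, 0], [-40, -86, -238], 28],
  [[0, 0, 0], [-40, -86, -238], 28],
])

```text
t: 21.8
ee_pos: [423.6, -191.2, 57.0]
orientation: [-2.335, -2.095, 0.003]
ft_force: [0.6, 0.0, -1.8]
width: 31.7
```

```bash
python3 st.py
python3 - <<'E'
from h import *
save('wrist','w15.png')
E
```

```text
[ 423.56 -191.19   57.04] yaw 83.79 zaxis [-0.0041  0.002  -1.    ] F [ 0.56  0.04 -1.78] M [-0.032 -0.085 -0.009] w 31.69 21.8
```

View pics/w15.png

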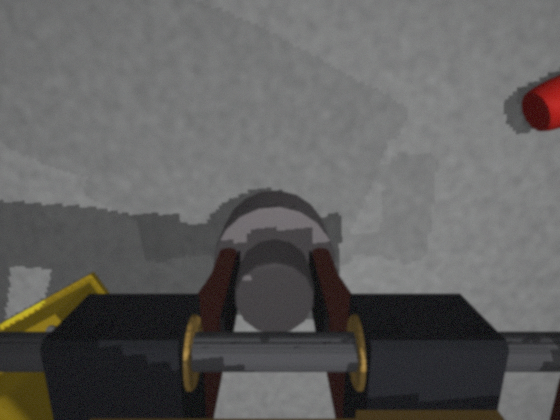

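The cup's spot is clear, and its rim is about 18 mm above the bench.

carry_out([
  [[0, 0, 0], [0, 0, -5], 28],
  [[0, 0, 0], [0, 0, -10], 28],
  [[0, 0, 0], [0, 0, -14], 28],
  [[0, 0, 0], [0, 0, -16], 28],
  [[0, 0, 0], [0, 0, -17], 28],
  [[0, 0, 0], [0, 0, -17], 28],
  [[0, 0, 0], [0, 0, -17], 28],
])

```text
t: 22.43
ee_pos: [425.2, -192.0, 41.6]
orientation: [2.338, 2.098, 0.0]
ft_force: [0.5, 0.4, -2.2]
width: 31.7
```

```bash
python3 st.py
```

```text
[ 425.21 -191.95   41.56] yaw 83.8 zaxis [ 2.e-04 -1.e-04 -1.e+00] F [ 0.51  0.4  -2.23] M [-0.038 -0.081  0.002] w 31.69 22.4333
```

carry_out([
  [[0, 0, 0], [0, 0, -1], 28],
  [[0, 0, 0], [0, 0, -2], 28],
  [[0, 0, 0], [0, 0, -3], 28],
  [[0, 0, 0], [0, 0, -3], 28],
  [[0, 0, 0], [0, 0, -3], 28],
])

```text
t: 22.85
ee_pos: [425.2, -192.0, 38.4]
orientation: [2.338, 2.098, 0.0]
ft_force: [0.5, 0.4, -1.8]
width: 31.3
```

```bash
python3 st.py
```

```text
[ 425.19 -191.97   38.45] yaw 83.79 zaxis [ 1.e-04 -0.e+00 -1.e+00] F [ 0.54  0.35 -1.76] M [-0.103 -0.048 -0.042] w 31.31 22.85
```

carry_out([
  [[0, 0, 0], [0, 0, -0.7], 28],
  [[0, 0, 0], [0, 0, -1.4], 28],
  [[0, 0, 0], [0, 0, -1.4], 28],
])

```text
t: 23.1
ee_pos: [425.2, -192.0, 38.3]
orientation: [2.338, 2.098, 0.0]
ft_force: [-5.3, 2.1, 18.8]
width: 31.4
```

```bash
python3 st.py
```

```text
[ 425.19 -192.02   38.31] yaw 83.8 zaxis [ 2.e-04 -2.e-04 -1.e+00] F [-5.26  2.07 18.81] M [0.216 0.758 0.006] w 31.39 23.1
```

Firm bench contact. I'm easing up 0.9 mm, opening and withdrawing.

carry_out([
  [[0, 0, 0], [0, 0, 0.9], 28],
  [[0, 0, 0], [0, 0, 0.9], 36],
  [[0, 0, 0], [0, 0, 0.9], 45],
  [[0, 0, 0], [0, 0, 0.9], 60],
  [[0, 0, 0], [0, 0, 0.9], 75],
  [[0, 0, 0], [0, 0, 0.9], 80],
  [[0, 0, 0], [0, 0, 10], 80],
  [[0, 0, 0], [0, 0, 40], 80],
  [[0, 0, 0], [0, 0, 80], 80],
  [[0, 0, 0], [0, -30, 120], 80],
])

```text
t: 23.93
ee_pos: [423.9, -214.4, 151.9]
orientation: [-2.334, -2.098, 0.001]
ft_force: [1.0, -0.1, -0.9]
width: 79.7
```

carry_out([
  [[0, 0, 0], [0, -30, 30], 80],
  [[0, 0, 0], [0, -60, 50], 80],
  [[0, 0, 0], [0, -60, 50], 80],
  [[0, 0, 0], [0, -60, 50], 80],
  [[0, 0, 0], [0, -60, 50], 80],
])

```text
t: 24.35
ee_pos: [424.3, -276.2, 200.0]
orientation: [-2.338, -2.096, 0.0]
ft_force: [-0.6, 0.2, -0.0]
width: 80.0
```

```bash
python3 st.py
python3 - <<'E'
from h import *
save('wrist','w16.png');show('cup_center','wrist')
save('scene','s16.png');show('head_shoulder','scene');show('cup_center','scene')
save('side','d16.png');show('head_shoulder','side');show('cup_center','side')
E
```

```text
[ 424.29 -276.23  200.03] yaw 83.75 zaxis [-1.e-03  9.e-04 -1.e+00] F [-0.57  0.22 -0.05] M [-0.009 -0.072  0.031] w 79.95 24.35
cup_center wrist 0.92 [ 431.5 -191.7   38.2] [270.  92.]
cup_center wrist 0.42 [ 438.7 -540.3   -1.8] [310. 404.]
head_shoulder scene 0.83 [ 351.  -650.7   79. ] [107. 301.]
head_shoulder scene 0.81 [599.9 257.8 199. ] [383. 165.]
head_shoulder scene 0.75 [ 281.4 -266.4   80.2] [202. 218.]
head_shoulder scene 0.75 [ 230.6 -436.3   79.7] [150. 237.]
head_shoulder scene 0.72 [ 736.9 -395.5   81.8] [262. 335.]
cup_center scene 0.81 [ 427.8 -184.8   31.6] [250. 239.]
head_shoulder side 0.95 [ 234.5 -431.    84.4] [263. 315.]
head_shoulder side 0.79 [ 743.5 -395.4   83.5] [380. 253.]
head_shoulder side 0.73 [ 284.  -262.9   82.2] [255. 273.]
head_shoulder side 0.59 [ 344.8 -655.4   84.1] [323. 356.]
head_shoulder side 0.4 [602.  253.5 199.1] [270. 137.]
cup_center side 0.6 [ 422.9 -190.6   36.6] [279. 252.]
```

View pics/w16.png

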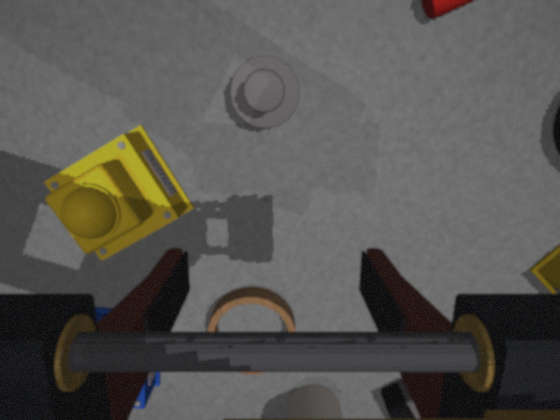

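View pics/s16.png

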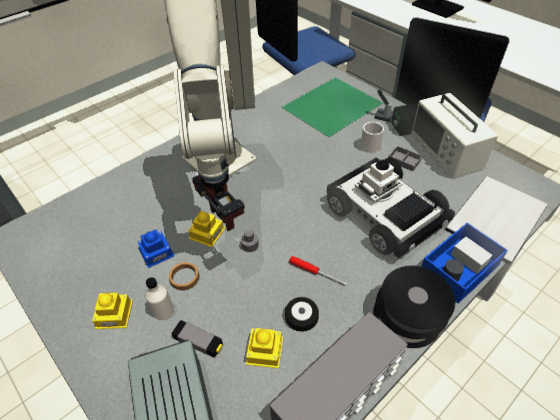

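The cup stands upright on the bench (wrist picture 265,92). The head is home on the rover (scene picture 383,170), the other things have not moved, and the gripper is clear. I'm handing in.

```bash
python3 -c "
from h import *
print(order.close_job())"
```

```text
the job is handed in; nothing more can be done
None
```

The white camera head is fitted and pressed fully home on the rover, and the cup is back upright on the bench. I handed the job in at about 24.5 s of the 72 s; it reports no verdict.

- **Fitting:** I gripped the head by its neck and turned it to the plate angle I measured, about −6.3°. A small side force at the spigot went away after about 2 mm of correction. The head then went down over both pegs without further contact, and I let go of it there.
- **Pressing:** I set the cup over the dome and pressed. The catches gave at about 16 N, and the cup came to a rigid stop with 33 N on it. That stop was within about 0.3 mm of the height expected for fully home.
- **Last checks:**
  - The networks put the head's shoulder at about 197–199 mm. Fully home is 197 mm, and it read about 212 mm while resting on the catches.
  - The cup stands near (425, −192), and the bystanders in the final scene view lie where they were.
  - The gripper is clear of everything.
- **Disagreements:** The cameras differed by a few millimetres on horizontal positions. I trusted the wrist-camera relative measurements and the contact forces instead.

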